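Pack hat-section blocks alternately up and down in the cradle

TASK

Pack the five aluminium hat-section blocks tight in the low steel cradle, alternately crown up and crown down: the three that lie crown up stand flat side by side across the cradle between its end walls, and the two that lie crown down go, still upside down, into the gaps between those crowns, fully nested with their crowns resting on the brims below. Set every block squarely across the cradle and centred on its strip, let go of them, and leave the other things on the desk where they are.

Things in the scene. Friction and masses are not known exactly. Their poses are not given: they have to be found in the camera images.
- cradle: low steel packing cradle fixed to the desk: a flat strip 44 mm wide (x), 178 mm long (y), 3 mm thick, with an upturned wall 20 mm high, 4 mm thick at each end; 170 mm clear between the walls, sides open. A block set across it overhangs 6 mm on either side. Origin: centre of its underside on the desk; blocks stand 3 mm above it.
- crown_up_a: aluminium hat-section block, 56 mm long (x), 54 wide (y), 30 high: flat brim 54 x 56 x 7 mm and, along its middle, a crown 22 mm wide, 23 mm proud, over the full length; both ends flat; 10 mm groove along the brim side; about 0.12 kg. Lies brim down, crown up (brim 0 to 7 mm, crown 7 to 30 mm high). Origin: centre of its underside, z up. Same after half a turn about z. One of three alike.
- crown_up_b: aluminium hat-section block, 56 mm long (x), 54 wide (y), 30 high: flat brim 54 x 56 x 7 mm and, along its middle, a crown 22 mm wide, 23 mm proud, over the full length; both ends flat; 10 mm groove along the brim side; about 0.12 kg. Lies brim down, crown up (brim 0 to 7 mm, crown 7 to 30 mm high). Origin: centre of its underside, z up. Same after half a turn about z. One of three alike.
- crown_up_c: aluminium hat-section block, 56 mm long (x), 54 wide (y), 30 high: flat brim 54 x 56 x 7 mm and, along its middle, a crown 22 mm wide, 23 mm proud, over the full length; both ends flat; 10 mm groove along the brim side; about 0.12 kg. Lies brim down, crown up (brim 0 to 7 mm, crown 7 to 30 mm high). Origin: centre of its underside, z up. Same after half a turn about z. One of three alike.
- crown_down_a: aluminium hat-section block, 56 mm long (x), 54 wide (y), 30 high: flat brim 54 x 56 x 7 mm and, along its middle, a crown 22 mm wide, 23 mm proud, over the full length; both ends flat; 10 mm groove along the brim side; about 0.12 kg. Lies upside down, on its crown, brim up (crown 0 to 23 mm, brim 23 to 30 mm high). Origin: centre of its underside as it lies (on the crown), z up. Same after half a turn about z. One of two alike.
- crown_down_b: aluminium hat-section block, 56 mm long (x), 54 wide (y), 30 high: flat brim 54 x 56 x 7 mm and, along its middle, a crown 22 mm wide, 23 mm proud, over the full length; both ends flat; 10 mm groove along the brim side; about 0.12 kg. Lies upside down, on its crown, brim up (crown 0 to 23 mm, brim 23 to 30 mm high). Origin: centre of its underside as it lies (on the crown), z up. Same after half a turn about z. One of two alike.
- glue: glue bottle, 54 mm wide, 150 mm tall, loose bystander; origin near the middle of its underside
- parts_box: blue parts box with a clear lid, 79 x 112 mm, 29 mm high, loose bystander; origin near the middle of its underside
- brush: small brush, 154 mm long (its y), 11 mm wide, 9 mm high, loose bystander; origin near the middle of its underside
- eraser: eraser 23 x 56 mm (y long), 13 mm high, loose bystander; origin near the middle of its underside
- tweezers: tweezers, 123 mm long (y), 12 mm wide, 8 mm high, loose bystander; origin near the middle of its underside
- harmonica: harmonica standing on edge, 26 mm wide, 122 mm long (y), 34 mm high, loose bystander; origin near the middle of its underside
- cover_plate: slotted nickel cover plate with a ball screw at one end, 150 mm long (y), 20 mm wide, 8 mm high, loose bystander; origin near the middle of its underside
- tray_corner (a point): top of the front right corner of a fixed stack of wooden trays, about 0.2 m high: from here the stack runs 0.27 m to the left (y) and 0.43 m back (x), down to the desk, so nothing can be carried low through it
Things that resemble listed ones, but are neither listed nor needed, are in the scene too. Leave any blue look-alike of the crown_down_b alone.

How it is judged:
By the outcome, as a careful person would: the job done as asked, in the order asked, and still so for the second after the job is handed in, with the robot touching nothing.
It also fails if it takes over 72 s, if anything falls off the work surface, if the arm or the gripper's body presses on something with over 40 N, if the wrist force passes 120 N, or if a joint passes its speed limit or range.

ROBOT

A 6-joint arm with a two-finger parallel gripper is mounted at the origin on a cart in front of the work surface, level with it; the furniture and walls round the work are solid. World frame = base frame: x ahead of the robot, y to its left, z up, the work surface at z = 0. Lengths are in m, angles in rad, forces in N, time in s.
With the tool pointing down it reaches from about 0.25 to 0.725 m from the base axis. Payload 9.7 kg.
Tool frame: the origin (TCP) lies at the very end of the fingers, on their centre line; the grasp point (between the pads) lies 19 mm behind it (robot.hold_point_z is the distance from the TCP to the grasp point, in m); z points along the fingers, y is the line along which they close (so a half turn about z gives the same grasp; the last joint's range is limited). The gripper opens to 85 mm and grips with 20 to 120 N. Pads are 22 mm wide; open, the fingers measure 114 mm over their backs; the gripper's body (76 mm by 85 mm) begins 54 mm behind the grasp point. The pads swing forward as they close: fully open they stand 13 mm farther back than shut.
Start: joints at [1.319, 0.087, 0.176, 1.66, 0, 1.571], TCP at [0.137, 0.533, 0.231] pointing down, gripper open.
Joint ranges: [-3.13, 3.13], [-0.85, 1.81], [-1.15, 1.24], [-2.2, 2.28], [-1.44, 1.52], [-3.14, 3.14]. Speed limits (rad/s): [2.22, 2.22, 2.57, 3.14, 3.14, 3.14].

INTERFACE

Orientations are given as a unit quaternion [x, y, z, w].
In Python, from workcell import robot, imaging, finish_job gives the robot as it stands.
- The arm moves only by the tool servo_tool, never from a script. Its argument "steps" is a list of rows, each a list of 4 numbers: the shift along the tool's x, y, z in mm, then the turn about the tool's z in rad. A call has 1 to 12 rows; each row shifts and turns the commanded pose from where the row before left it, along the tool's axes as they then stand; what a row does not reach is not made up. A row lasts 1/10 s, in which the tool goes at most 50 mm and 8.59 degrees, less where a joint would pass 70% of its speed; a pose out of reach is approached as far as the arm can. A call with a gripper value outside its range is refused whole. "gripper" is the finger opening in mm, from 0 to 85.4, set as the call begins (left out, the last holds). The fingers move at their own pace and stop on an object; the grip force is fixed at half the most. Time passes only in rows, so rows that do not move let the fingers close. It gives the time, the measured TCP pose, the force, the opening and the grip force at its end, in the units of the state.
- robot.get_state(): the state, without advancing time (a new reading comes with each control period).
- imaging.get_image(name): name is "side" or "top" or "wrist"; returns the picture (480x640x3 uint8, red, green, blue); there is no depth.
- imaging.camera_info(name): a dict with "K" (3x3 intrinsics, pixels), "extrinsics" (4x4, takes a point from camera to world coordinates); the wrist camera has in their place "hand_eye" (4x4, takes a point from camera to tool coordinates, whose origin is the TCP and whose axes are the flange's). Camera axes: x right, y up, looking along -z (the intrinsics and any distortion apply to the point x, -y, -z); pixel columns grow to the right and rows downward; lengths in m; the calibration is good to about 2 mm. A picture is of the moment at which its call begins: read the wrist's pose just before it. camera_info takes no time and is no camera call.
- finish_job(): hands the job in; it is judged then, once.
Trained networks look in the newest picture that a camera, given by its name, has taken for a name from the list of things; names that differ only in an ending like _2 or _b are one class to them, and where a whole thing is asked for, a point or a joint stands for the part that bears it (a point fixed in the world has none). Each returns a list of dicts, best first, with "confidence" (0 to 1); they miss things now and then, are a little off and sometimes report something else, mostly with a low value. They report only what shows in the picture. A call takes as long as a camera call. They do not tell look-alikes from the thing itself.
- imaging.look_for(thing, camera): "position" ([column, row] in pixels, amid what is visible of it).
- imaging.place_of(thing, camera): "position" ([column, row] in pixels: a listed point, or the origin of a listed thing).
The state is a dict: "time": time; "joint_pos": joint angles; "qvel": joint speeds; "tau": joint torques, N m; "tcp_pos": TCP position; "orientation": TCP orientation; "force": force on the tool from outside, world axes, zero at the start; "wrist_torque": the same for the moment, N m; "gripper_width": opening from 0.0 (shut) to 1.0 (fully open); "grip_force": force on a finger pad.
Only numpy, scipy, OpenCV 4.12 (cv2) and the standard library are available. Lean on these libraries where they do the work, as an engineer would, in place of code of your own. Each camera call takes 0.05 s, during which the arm holds its last target. There are 200 camera calls.

## Working session

There is one attempt and no reset: what is moved stays moved. The work goes in short steps, Python scripts to look and compute and a tool call to move; the robot and the scene stay as the last step left them, time stands still between calls to the robot, and variables do not carry over. Pictures are saved under pics/ and viewed, at most 13 in all, crops included, and the job is handed in when it is done.

Besides the shell and the picture viewer there is one more tool, called as name(argument=value, ...), one argument or row to a line, values as JSON. servo_tool: Moves the arm, as the interface text tells. Its arguments: {"type":"object","properties":{"steps":{"type":"array"},"gripper":{"type":"number"}},"required":["steps"]}

```bash
mkdir -p pics; ls; cat > h.py <<'E'
import numpy as np,cv2
from workcell import robot, imaging, finish_job
from scipy.spatial.transform import Rotation as R
def grab(cam,name=None):
    im=imaging.get_image(cam)
    if name: cv2.imwrite(f'pics/{name}.png',im[:,:,::-1])
    return im
def T(cam):
    i=imaging.camera_info(cam); K=np.array(i['K'])
    if cam=='wrist':
        s=robot.get_state(); M=np.eye(4); M[:3,:3]=R.from_quat(s['orientation']).as_matrix(); M[:3,3]=s['tcp_pos']
        return K,M@np.array(i['hand_eye']),i
    return K,np.array(i['extrinsics']),i
def ray(cam,uv,z):
    K,E,i=T(cam); d=i.get('distortion',i.get('dist'))
    p=cv2.undistortPoints(np.array([[uv]],float),K,None if d is None else np.array(d,float))[0,0]
    v=E[:3,:3]@np.array([p[0],-p[1],-1]); o=E[:3,3]
    return o+v*(z-o[2])/v[2]
def proj(cam,P):
    K,E,i=T(cam); c=np.linalg.inv(E)@np.append(P,1); d=i.get('distortion',i.get('dist'))
    q=np.array([[c[0],-c[1],-c[2]]]); return cv2.projectPoints(q,np.zeros(3),np.zeros(3),K,None if d is None else np.array(d,float))[0][0,0]
E
python3 - <<'E'
from h import *
np.set_printoptions(precision=4,suppress=True)
for c in('top','side'):
    grab(c,c+'0'); print(c,imaging.camera_info(c))
    for t in('cradle','crown_up_a','crown_down_a','tray_corner'):
        for d in imaging.place_of(t,c):
            print(t,np.round(d['position']),round(d['confidence'],2),ray(c,d['position'],0.2 if 'tray' in t else 0.0))
print(imaging.camera_info('wrist')); print(robot.get_state())
E
```

```text
pics
top {'K': array([[516.7333,   0.    , 322.9766],
       [  0.    , 516.7333, 242.3355],
       [  0.    ,   0.    ,   1.    ]]), 'extrinsics': array([[ 0.0248,  0.9934, -0.112 ,  0.4472],
       [-0.9995,  0.0226, -0.0206, -0.175 ],
       [-0.018 ,  0.1124,  0.9935,  1.3381],
       [ 0.    ,  0.    ,  0.    ,  1.    ]])}
cradle [228. 294.] 0.79 [0.4575 0.0955 0.    ]
crown_up_a [403. 314.] 0.9 [ 0.4195 -0.3576  0.    ]
crown_up_a [359. 311.] 0.76 [ 0.4227 -0.2432  0.    ]
crown_up_a [408. 251.] 0.7 [ 0.5797 -0.3694  0.    ]
crown_down_a [366. 259.] 0.82 [ 0.5569 -0.2599  0.    ]
crown_down_a [364. 177.] 0.82 [ 0.7738 -0.2502  0.    ]
crown_down_a [197. 186.] 0.66 [0.7412 0.1902 0.    ]
crown_down_a [296. 305.] 0.58 [ 0.4345 -0.0821  0.    ]
tray_corner [332. 246.] 0.68 [ 0.568 -0.172  0.2  ]
side {'K': array([[448.6485,   0.    , 324.0281],
       [  0.    , 448.6485, 241.6748],
       [  0.    ,   0.    ,   1.    ]]), 'extrinsics': array([[-0.875 ,  0.3327, -0.3518,  0.2759],
       [-0.4842, -0.6002,  0.6367,  0.4762],
       [ 0.0007,  0.7274,  0.6862,  0.7932],
       [ 0.
[... 788 characters left out ...]
  1.    ]]), 'hand_eye': array([[ 0.0013,  0.9466,  0.3225,  0.0823],
       [ 1.    , -0.0011, -0.0008,  0.0008],
       [-0.0004,  0.3225, -0.9466, -0.1428],
       [ 0.    ,  0.    ,  0.    ,  1.    ]])}
{'time': 0.5, 'joint_pos': array([ 1.319 ,  0.0869,  0.1758,  1.6598, -0.    ,  1.5708]), 'qvel': array([-0.0001,  0.    , -0.0013,  0.0009, -0.0013, -0.0002]), 'tau': array([  0.0004, -51.9646,  46.4544,   0.0018,   0.0001,  -0.    ]), 'tcp_pos': array([0.137 , 0.5326, 0.2312]), 'orientation': array([ 0.1256,  0.9921, -0.0001, -0.    ]), 'force': array([ 0.1875, -0.3249, -0.1228]), 'wrist_torque': array([-0.0517,  0.0049, -0.0207]), 'grip_force': 0.0, 'gripper_width': 1.0040538101258052}
```

```bash
python3 - <<'E'
import cv2
a=cv2.imread('pics/top0.png')[140:350,150:450]
cv2.imwrite('pics/top0c.png',cv2.resize(a,None,fx=2.66,fy=2.66,interpolation=cv2.INTER_CUBIC))
E
```

```text
(no output)
```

View pics/top0c.png

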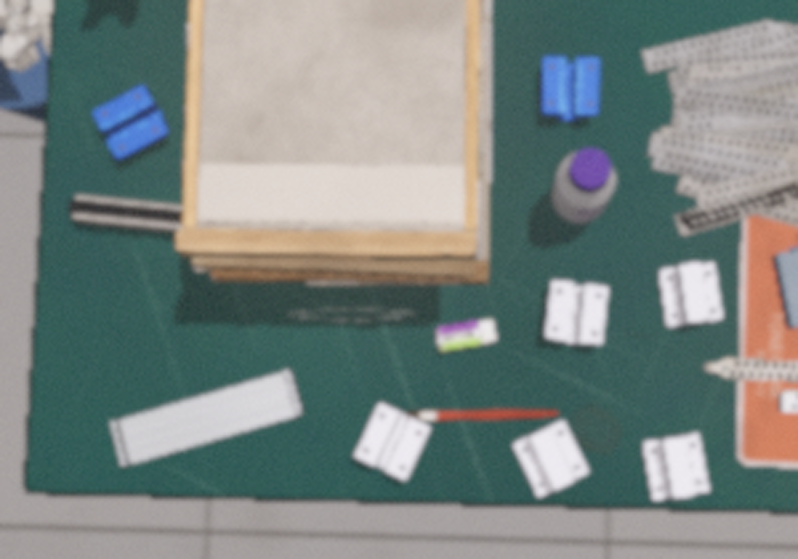

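View pics/side0.png

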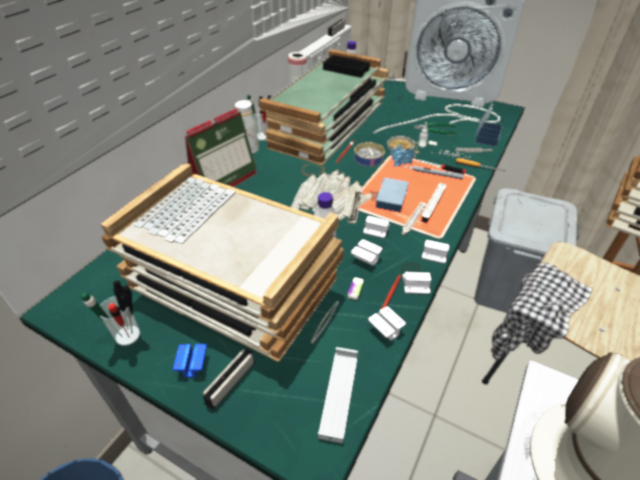

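Five white blocks match the list. Crown up: (359,311), (403,314) and (408,251) in the top view. Crown down: (366,259) and (296,305). The blocks at (197,186) and (364,177) are blue look-alikes, so I leave those alone. The cradle is at (228,294), and the brush tip lies next to the block at (296,305). Next I fit the poses to the silhouettes.

```bash
cat >> h.py <<'E'
from scipy.optimize import minimize
box=lambda x,y,z0,z1:np.array([[sx*x/2,sy*y/2,z] for sx in(-1,1) for sy in(-1,1) for z in(z0,z1)])
sh=lambda b,dy:b+np.array([0,dy,0])
MOD=dict(up=[box(.056,.054,0,.007),box(.056,.022,.007,.030)],down=[box(.056,.054,.023,.030),box(.056,.022,0,.023)],
 cradle=[box(.044,.178,0,.003),sh(box(.044,.004,0,.020),.087),sh(box(.044,.004,0,.020),-.087)])
def render(cam,m,p,z0=0,S=4,cache=None):
    K,E,_=cache; Ei=np.linalg.inv(E); c,s=np.cos(p[2]),np.sin(p[2]); M=np.zeros((480,640),np.uint8)
    for b in MOD[m]:
        w=b@np.array([[c,s,0],[-s,c,0],[0,0,1]])+[p[0],p[1],z0]
        q=w@Ei[:3,:3].T+Ei[:3,3]; uv=np.c_[K[0,0]*q[:,0]/-q[:,2]+K[0,2],K[1,1]*-q[:,1]/-q[:,2]+K[1,2]]
        cv2.fillConvexPoly(M,np.round(cv2.convexHull(uv.astype(np.float32))*16).astype(np.int32),255,cv2.LINE_AA,4)
    return M
def segm(im):
    h=cv2.cvtColor(im,cv2.COLOR_RGB2HSV); return cv2.GaussianBlur(((h[:,:,1]<80)&(h[:,:,2]>70)).astype(np.uint8)*255,(3,3),0)
def fit(cam,im,m,p0,z0=0,cache=None):
    cache=cache or T(cam); s=segm(im).astype(float)
    r0=cv2.dilate(render(cam,m,p0,z0,cache=cache),np.ones((15,15) if cam=='top' else (61,61)))>0
    f=lambda p:np.abs(render(cam,m,p,z0,cache=cache)-s)[r0].sum()/255
    A=(r0&(s>127)).sum(); best=None
    for d in (0,-.12,.12):
        q=np.array(p0)+[0,0,d]
        r=minimize(f,q,method='Nelder-Mead',options=dict(initial_simplex=np.vstack([q]+[q+v for v in np.diag([.012,.012,.1])]),xatol=1e-4,fatol=.01))
        if best is None or r.fun<best.fun: best=r
    return best.x,best.fun/A
E
python3 - <<'E'
from h import *
im=cv2.imread('pics/top0.png')[:,:,::-1].copy(); c=T('top'); out=im.copy()
for n,m,x,y,a in [('cradle','cradle',.4575,.097,17),('u1','up',.4235,-.2402,24),('u2','up',.42,-.355,8),('u3','up',.581,-.363,8),('d1','down',.558,-.2575,-2),('d2','down',.4325,-.0805,-28)]:
    p,e=fit('top',im,m,[x,y,np.radians(a)],cache=c); print(n,m,np.round(p[:2],4),round(np.degrees(p[2]),1),'err',round(e,3))
    k,_=cv2.findContours((render('top',m,p,cache=c)>127).astype(np.uint8),0,2); cv2.drawContours(out,k,-1,(255,0,0),1)
cv2.imwrite('pics/fit0.png',cv2.resize(out[220:350,170:440],None,fx=2.9,fy=2.9,interpolation=cv2.INTER_CUBIC)[:,:,::-1])
E
```

```text
cradle cradle [0.4522 0.0947] 18.1 err 0.113
u1 up [ 0.4217 -0.2399] 22.5 err 0.433
u2 up [ 0.416  -0.3571] 10.9 err 0.315
u3 up [ 0.582 -0.371] 2.6 err 0.295
d1 down [ 0.56   -0.2592] -1.0 err 0.209
d2 down [ 0.434  -0.0873] -18.7 err 0.27
```

View pics/fit0.png

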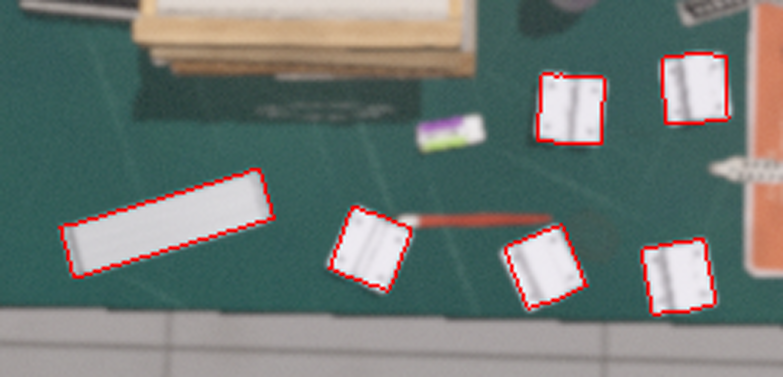

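Every fit lands on its block. I write a planner that turns a target into tool-axis rows, then set out over the cradle.

```bash
cat > plan.py <<'E'
import numpy as np
# state: tcp x,y,z (m), a = world angle of tool y (rad). tool x dir = a+90deg, tool z = down; turn +t lowers a
def plan(start,wps,vmax=40,wmax=.14,dec=1):
    x,y,z,a=start; rows=[]
    for w in wps:
        tx,ty,tz,ta=w[:4]; v=w[4] if len(w)>4 else vmax
        da=lambda:(ta-a+np.pi)%(2*np.pi)-np.pi
        n=int(max(1,np.ceil(np.hypot(np.hypot(tx-x,ty-y),tz-z)*1000/v-1e-6),np.ceil(abs(da())/wmax)))
        for i in range(n,0,-1):
            dx,dy,dz=np.array([tx-x,ty-y,tz-z])/i*1000; ux,uy=-np.sin(a),np.cos(a)
            r=[round(dx*ux+dy*uy,dec),round(dx*np.cos(a)+dy*np.sin(a),dec),round(-dz,dec),round(-da()/i,3)]
            x+=(r[0]*ux+r[1]*np.cos(a))/1000;y+=(r[0]*uy+r[1]*np.sin(a))/1000;z-=r[2]/1000;a-=r[3]; rows.append(r)
    return rows
def now():
    from workcell import robot
    from scipy.spatial.transform import Rotation as R
    s=robot.get_state(); m=R.from_quat(s['orientation']).as_matrix()
    return [*s['tcp_pos'],np.arctan2(m[1,1],m[0,1])],s,m
def show(rows):
    print(len(rows)); 
    for i in range(0,len(rows),12): print(str([[0.0+float(v) for v in r] for r in rows[i:i+12]]).replace(' ',''))
E
python3 - <<'E'
from plan import *
s,_,m=now(); print(s); d=np.radians
show(plan(s,[[.454,.096,.2,d(198)]]))
E
```

```text
[np.float64(0.137024159840691), np.float64(0.5326216609882944), np.float64(0.23122643446119376), np.float64(1.3190223846552247)]
16
[[-26.0,-21.5,2.0,-0.134],[-22.9,-24.8,1.9,-0.134],[-19.4,-27.6,2.0,-0.133],[-15.5,-29.9,1.9,-0.134],[-11.4,-31.7,2.0,-0.133],[-7.1,-33.0,1.9,-0.134],[-2.6,-33.6,2.0,-0.133],[1.9,-33.7,1.9,-0.134],[6.3,-33.1,2.0,-0.133],[10.7,-32.0,1.9,-0.134],[14.9,-30.3,2.0,-0.133],[18.7,-28.0,1.9,-0.134]]
[[22.3,-25.3,2.0,-0.133],[25.5,-22.1,1.9,-0.134],[28.2,-18.5,2.0,-0.133],[30.4,-14.6,1.9,-0.134]]
```

servo_tool(
  steps=[
    [-26.0,-21.5,2.0,-0.134],
    [-22.9,-24.8,1.9,-0.134],
    [-19.4,-27.6,2.0,-0.133],
    [-15.5,-29.9,1.9,-0.134],
    [-11.4,-31.7,2.0,-0.133],
    [-7.1,-33.0,1.9,-0.134],
    [-2.6,-33.6,2.0,-0.133],
    [1.9,-33.7,1.9,-0.134],
    [6.3,-33.1,2.0,-0.133],
    [10.7,-32.0,1.9,-0.134],
    [14.9,-30.3,2.0,-0.133],
    [18.7,-28.0,1.9,-0.134],
  ],
)

```text
time: 1.7
tcp_pos: [0.3754, 0.2039, 0.208]
orientation: [-0.628, 0.779, -0.0, 0.0]
force: [-0.2, -0.0, -0.2]
gripper_width: 0.998
grip_force: 0.0
```

servo_tool(
  steps=[
    [22.3,-25.3,2.0,-0.133],
    [25.5,-22.1,1.9,-0.134],
    [28.2,-18.5,2.0,-0.133],
    [30.4,-14.6,1.9,-0.134],
    [0,0,0,0],
    [0,0,0,0],
    [0,0,0,0],
  ],
)

```text
time: 2.4
tcp_pos: [0.4537, 0.0964, 0.2002]
orientation: [0.809, -0.588, -0.0, -0.0]
force: [0.1, -1.2, 0.6]
gripper_width: 0.996
grip_force: 0.0
```

```bash
python3 - <<'E'
from h import *
im=grab('wrist'); c=T('wrist'); p,e=fit('wrist',im,'cradle',[.4535,.0955,np.radians(17)],cache=c); print(np.round(p[:2],4),np.degrees(p[2]),e)
k,_=cv2.findContours((render('wrist','cradle',p,cache=c)>127).astype(np.uint8),0,2); o=im.copy(); cv2.drawContours(o,k,-1,(255,0,0),1)
s=cv2.cvtColor(segm(im),cv2.COLOR_GRAY2RGB)
cv2.imwrite('pics/w1.png',cv2.resize(np.hstack([o,s])[:,:,::-1],(800,300)))
from plan import *
st,_,_=now(); show(plan(st,[[.422,-.240,.15,np.radians(204)],[.422,-.240,.10,np.radians(204)]]))
E
```

```text
[0.4538 0.095 ] 17.661328855449703 0.048820897605055896
11
[[34.5,14.9,5.6,-0.012],[34.3,15.3,5.6,-0.012],[34.1,15.7,5.6,-0.012],[33.9,16.1,5.6,-0.011],[33.8,16.5,5.6,-0.012],[33.6,16.9,5.6,-0.011],[33.3,17.3,5.6,-0.012],[33.2,17.7,5.5,-0.011],[32.9,18.1,5.6,-0.012],[0.0,0.0,25.0,0.0],[0.0,0.0,25.0,0.0]]
```

View pics/w1.png

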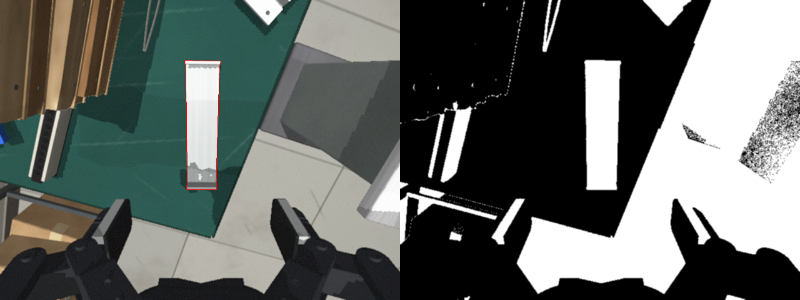

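The contour sits on the cradle, centred near (325,200) in full-size pixels. Pose is (0.4538, 0.0950) at 17.7°, which agrees with the top view. Next is the first crown-up block.

servo_tool(
  steps=[
    [34.5,14.9,5.6,-0.012],
    [34.3,15.3,5.6,-0.012],
    [34.1,15.7,5.6,-0.012],
    [33.9,16.1,5.6,-0.011],
    [33.8,16.5,5.6,-0.012],
    [33.6,16.9,5.6,-0.011],
    [33.3,17.3,5.6,-0.012],
    [33.2,17.7,5.5,-0.011],
    [32.9,18.1,5.6,-0.012],
    [0,0,25,0],
    [0,0,25,0],
    [0,0,0,0],
  ],
)

```text
time: 3.65
tcp_pos: [0.4211, -0.2392, 0.0969]
orientation: [0.839, -0.544, -0.002, 0.0]
force: [0.5, 0.3, 0.1]
gripper_width: 1.0
grip_force: 0.0
```

servo_tool(
  steps=[
    [0,0,0,0],
    [0,0,0,0],
  ],
  gripper=72,
)

```text
time: 3.85
tcp_pos: [0.4233, -0.2404, 0.1014]
orientation: [0.839, -0.544, 0.001, -0.0]
force: [0.2, -0.2, 0.6]
gripper_width: 0.841
grip_force: 0.0
```

```bash
cat > look.py <<'E'
# usage: look.py up|down x y yawdeg gripz [pic]
import sys; from h import *; from plan import *
m=sys.argv[1]; x,y,a,gz=map(float,sys.argv[2:6])
im=grab('wrist'); c=T('wrist'); p,e=fit('wrist',im,m,[x,y,np.radians(a)],cache=c); print('fit',np.round(p[:2],4),round(np.degrees(p[2]),1),round(e,3))
if len(sys.argv)>6:
    k,_=cv2.findContours((render('wrist',m,p,cache=c)>127).astype(np.uint8),0,2); o=im.copy(); cv2.drawContours(o,k,-1,(255,0,0),1); cv2.imwrite(f'pics/{sys.argv[6]}.png',o[:,:,::-1])
st,_,_=now(); A=p[2]+np.pi; show(plan(st,[[p[0],p[1],.06,A],[p[0],p[1],gz,A,18]]))
E
python3 look.py up .422 -.240 23 .009 w2
```

```text
fit [ 0.4229 -0.2367] 26.7 0.065
5
[[-1.8,-0.6,20.7,-0.023],[-1.9,-0.6,20.7,-0.023],[0.0,0.0,17.0,0.0],[0.0,0.0,17.0,0.0],[0.0,0.0,17.0,0.0]]
```

View pics/w2.png

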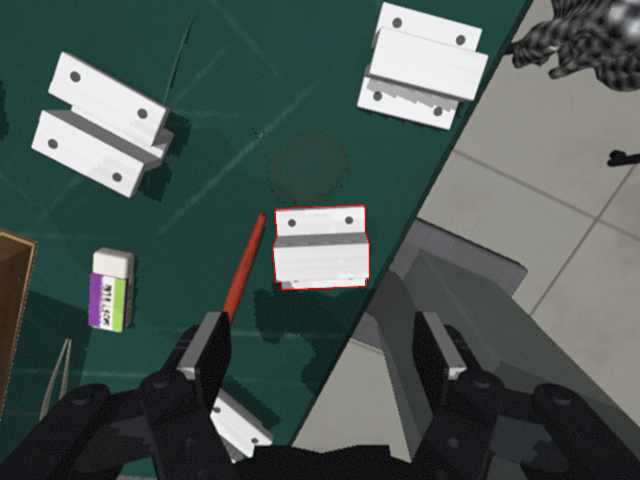

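The contour sits on the block at (320,248), a crown-up one. The brush lies under the left fingertip at about (250,250) and is 9 mm high, so I keep the tips a little above it.

servo_tool(
  steps=[
    [-1.8,-0.6,20.7,-0.023],
    [-1.9,-0.6,20.7,-0.023],
    [0,0,18,0],
    [0,0,18,0],
    [0,0,18,0],
    [0,0,0,0],
    [0,0,0,0],
  ],
)

```text
time: 4.6
tcp_pos: [0.4225, -0.2369, 0.0055]
orientation: [0.851, -0.525, 0.0, -0.0]
force: [0.7, -0.2, -0.4]
gripper_width: 0.84
grip_force: 0.0
```

servo_tool(
  steps=[
    [0,0,0,0],
    [0,0,0,0],
    [0,0,0,0],
    [0,0,0,0],
    [0,0,0,0],
  ],
  gripper=40,
)

```text
time: 5.1
tcp_pos: [0.4231, -0.2373, 0.0063]
orientation: [0.851, -0.525, 0.001, -0.0]
force: [-0.1, 0.6, 6.9]
gripper_width: 0.643
grip_force: 64.2
```

```bash
cat > carry.py <<'E'
# usage: carry.py slot_y(mm) place_z lift_z
import sys; from plan import *
C=np.array([.4538,.0950]); ca=np.radians(17.66)
sy,pz,lz=[float(v) for v in sys.argv[1:4]]
t=C+sy/1000*np.array([-np.sin(ca),np.cos(ca)]); A=ca+np.pi
st,s,_=now(); print(np.round(st,4),s['gripper_width']*85.4,s['grip_force'])
show(plan(st,[[st[0],st[1],lz,st[3],30],[t[0],t[1],lz,A,40],[t[0],t[1],pz+.008,A,25]]))
E
python3 carry.py 55 .0095 .07
```

```text
[ 0.4231 -0.2373  0.0063 -2.6762] 54.87536785050436 64.2355239763856
16
[[0.0,0.0,-21.2,0.0],[0.0,0.0,-21.2,0.0],[0.0,0.0,-21.3,0.0],[-33.8,-18.5,0.0,0.016],[-34.0,-18.0,0.0,0.016],[-34.3,-17.4,0.0,0.016],[-34.6,-16.9,0.0,0.016],[-34.9,-16.3,0.0,0.016],[-35.1,-15.8,0.0,0.015],[-35.4,-15.2,0.0,0.016],[-35.6,-14.7,0.0,0.015],[-35.8,-14.1,0.0,0.016]]
[[-36.0,-13.6,0.0,0.015],[0.0,0.0,17.5,0.0],[0.0,0.0,17.5,0.0],[0.0,0.0,17.5,0.0]]
```

Gripped (54.9 mm, 64 N).

servo_tool(
  steps=[
    [0,0,-21.2,0],
    [0,0,-21.2,0],
    [0,0,-21.3,0],
    [-33.8,-18.5,0,0.016],
    [-34.0,-18.0,0,0.016],
    [-34.3,-17.4,0,0.016],
    [-34.6,-16.9,0,0.016],
    [-34.9,-16.3,0,0.016],
    [-35.1,-15.8,0,0.015],
    [-35.4,-15.2,0,0.016],
    [-35.6,-14.7,0,0.015],
    [-35.8,-14.1,0,0.016],
  ],
)

```text
time: 6.3
tcp_pos: [0.4347, 0.1112, 0.069]
orientation: [0.812, -0.584, 0.001, -0.001]
force: [1.4, -0.9, -1.2]
gripper_width: 0.639
grip_force: 64.1
```

servo_tool(
  steps=[
    [-36.0,-13.6,0,0.015],
    [0,0,17.5,0],
    [0,0,17.5,0],
    [0,0,17.5,0],
    [0,0,0,0],
    [0,0,0,0],
    [0,0,0,0],
  ],
)

```text
time: 7.0
tcp_pos: [0.4368, 0.1481, 0.0169]
orientation: [0.807, -0.59, 0.001, -0.001]
force: [-0.5, -0.6, -0.8]
gripper_width: 0.645
grip_force: 63.9
```

```bash
cat > chk.py <<'E'
# chk.py slot_y place_z : offset of TCP from slot in tool axes
import sys; from plan import *
C=np.array([.4538,.0950]); ca=np.radians(17.66); sy,pz=[float(v) for v in sys.argv[1:3]]
t=C+sy/1000*np.array([-np.sin(ca),np.cos(ca)]); st,s,_=now(); print(np.round(st,4),np.degrees(st[3])+180,s['gripper_width']*85.4,s['grip_force'],s['force'])
show(plan(st,[[t[0],t[1],pz,ca+np.pi,5]]))
E
python3 chk.py 55 .0095; python3 -c "
from h import *
o=grab('wrist','w3')"
```

```text
[ 0.4368  0.1481  0.0169 -2.8334] 17.659675428563673 55.11555650648282 63.93900878727436 [-0.47860127 -0.63287696 -0.77274006]
2
[[0.4,0.0,3.7,0.0],[0.3,-0.1,3.7,0.0]]
```

View pics/w3.png

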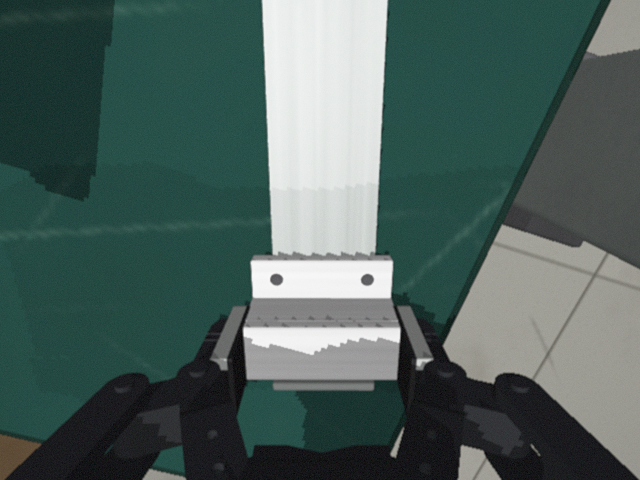

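The block hangs square over the strip. The brim is centred at column 321.5 and the strip at about 325, so the cradle centre is about 1 mm further along tool +y, as the top view also said. I shift the cradle estimate by that and set the block down.

```bash
sed -i 's/C=np.array(\[.4538,.0950\])/C=np.array([.4528,.0947])/' carry.py chk.py; grep -c 4528 carry.py chk.py
```

```text
carry.py:1
chk.py:1
```

servo_tool(
  steps=[
    [0.4,0.5,3.7,0],
    [0.3,0.5,3.7,0],
    [0,0,0.5,0],
    [0,0,0,0],
  ],
)

```text
time: 7.45
tcp_pos: [0.4359, 0.1471, 0.0093]
orientation: [0.807, -0.59, 0.001, -0.001]
force: [-4.1, -1.0, 14.0]
gripper_width: 0.642
grip_force: 65.8
```

servo_tool(
  steps=[
    [0,0,0,0],
    [0,0,0,0],
    [0,0,0,0],
    [0,0,-20,0],
    [0,0,-40,0],
    [0,0,-40,0],
    [0,0,0,0],
    [0,0,0,0],
  ],
  gripper=72,
)

```text
time: 8.25
tcp_pos: [0.4358, 0.1471, 0.1082]
orientation: [0.807, -0.59, 0.0, -0.001]
force: [0.1, -0.5, -0.6]
gripper_width: 0.842
grip_force: 0.0
```

```bash
python3 - <<'E'
from h import *; from plan import *
im=grab('wrist','w4'); c=T('wrist')
ca=np.radians(17.66); C=np.array([.4528,.0947]); ex=np.array([np.cos(ca),np.sin(ca)]); ey=np.array([-ex[1],ex[0]])
p,e=fit('wrist',im,'up',[*(C+.055*ey),ca],.003,c)
print('block in cradle mm',(p[:2]-C)@ex*1e3,(p[:2]-C)@ey*1e3,np.degrees(p[2]),e)
st,_,_=now(); d=np.radians(190.5); show(plan(st,[[st[0],st[1],.11,st[3]],[.416,-.356,.10,d,44]]))
E
```

```text
block in cradle mm -0.261775727940196 54.99875334175771 17.72463117333279 0.3144392477572583
13
[[0.0,0.0,-3.0,0.0],[39.4,14.2,0.8,0.01],[39.6,13.9,0.8,0.01],[39.7,13.5,0.8,0.011],[39.9,13.0,0.8,0.01],[40.0,12.6,0.9,0.011],[40.1,12.2,0.8,0.01],[40.3,11.8,0.9,0.011],[40.4,11.3,0.8,0.01],[40.5,10.9,0.9,0.011],[40.6,10.5,0.8,0.01],[40.7,10.1,0.9,0.011]]
[[40.8,9.6,0.8,0.01]]
```

View pics/w4.png

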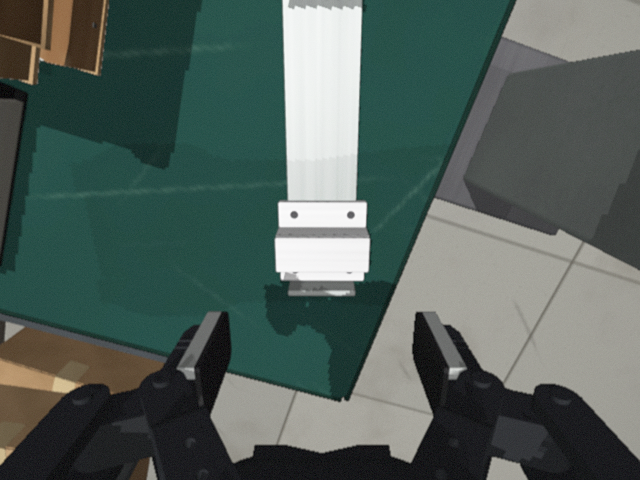

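Square and centred: the brim spans columns 279–368 and the strip 287–356. Next I check the position along the cradle against the end wall.

```bash
python3 - <<'E'
from h import *
ca=np.radians(17.66); C=np.array([.4528,.0947]); ex=np.array([np.cos(ca),np.sin(ca)]); ey=np.array([-ex[1],ex[0]])
for n,uv,z in [('wall outer top',(322,296.5),.02),('brim front',(322,201),.01),('crown rear top',(322,272.5),.033),('brim rear',(322,280),.01)]:
    q=ray('wrist',uv,z)[:2]-C; print(n,(q@ex*1e3).round(1),(q@ey*1e3).round(1))
im=cv2.imread('pics/w4.png'); print(im[268:302,322].mean(1).astype(int), im[196:206,322].mean(1).astype(int))
E
```

```text
wall outer top -0.4 88.8
brim front -0.3 27.6
crown rear top -0.3 66.2
brim rear -0.4 81.6
[245 246 243 237 236 241 244 244 245 246 247 241 189 121 101 106 107 102
  92  85  84  87 109 128 134 134 124 102  56  37  35  41  41  48] [214 215 214 211 173 148 198 240 246 247]
```

servo_tool(
  steps=[
    [0,0,-3,0],
    [39.4,14.2,0.8,0.01],
    [39.6,13.9,0.8,0.01],
    [39.7,13.5,0.8,0.011],
    [39.9,13.0,0.8,0.01],
    [40.0,12.6,0.9,0.011],
    [40.1,12.2,0.8,0.01],
    [40.3,11.8,0.9,0.011],
    [40.4,11.3,0.8,0.01],
    [40.5,10.9,0.9,0.011],
    [40.6,10.5,0.8,0.01],
    [40.7,10.1,0.9,0.011],
  ],
)

```text
time: 9.5
tcp_pos: [0.4168, -0.3155, 0.1003]
orientation: [0.772, -0.636, -0.001, 0.0]
force: [1.1, 0.4, 0.1]
gripper_width: 0.846
grip_force: 0.0
```

servo_tool(
  steps=[
    [40.8,9.6,0.8,0.01],
    [0,0,0,0],
    [0,0,0,0],
    [0,0,0,0],
  ],
)

```text
time: 9.9
tcp_pos: [0.4158, -0.355, 0.1]
orientation: [0.769, -0.639, -0.001, -0.0]
force: [-0.2, 0.3, 0.5]
gripper_width: 0.846
grip_force: 0.0
```

```bash
python3 look.py up .417 -.356 10 .006
```

```text
fit [ 0.4181 -0.356 ] 10.5 0.206
6
[[0.8,-0.9,20.2,0.001],[0.7,-1.0,20.1,0.0],[0.0,0.0,13.5,0.0],[0.0,0.0,13.5,0.0],[0.0,0.0,13.5,0.0],[0.0,0.0,13.5,0.0]]
```

```bash
sed -i 's/(61,61)/DIL/; s/^def fit/DIL=(31,31)\ndef fit/' h.py; python3 look.py up .418 -.356 10.5 .006; python3 - <<'E'
from h import *
im=grab('wrist'); s=segm(im)
for r in s[170:300:6,230:420:4]: print(''.join('#' if v>127 else '.' for v in r))
E
```

```text
fit [ 0.4179 -0.3562] 10.7 0.06
5
[[0.8,-0.7,20.3,-0.001],[0.8,-0.8,20.3,-0.001],[0.0,0.0,18.0,0.0],[0.0,0.0,18.0,0.0],[0.0,0.0,18.0,0.0]]
............................................####
............................................####
...........................................#####
...........................................#####
..........................................######
............#######################.......######
............#######################.......######
............#######################......#######
............#######################......#######
............#######################.....########
............#######################.....########
...........#########################....####....
...........#########################...#####....
...........########################....####....#
...........########################...#####.....
...........########################...####......
...........########################...####......
............#######################..#####......
............######################...####.......
.....................................####.......
....................................####........
....................................####.##.....
```

servo_tool(
  steps=[
    [0.8,-0.7,20.3,0],
    [0.8,-0.8,20.3,0],
    [0,0,18,0],
    [0,0,18,0],
    [0,0,18,0],
    [0,0,0,0],
    [0,0,0,0],
  ],
)

```text
time: 10.75
tcp_pos: [0.418, -0.3567, 0.0066]
orientation: [0.769, -0.639, -0.0, 0.0]
force: [0.3, -1.3, 0.3]
gripper_width: 0.845
grip_force: 0.0
```

servo_tool(
  steps=[
    [0,0,0,0],
    [0,0,0,0],
    [0,0,0,0],
    [0,0,0,0],
    [0,0,0,0],
  ],
  gripper=40,
)

```text
time: 11.25
tcp_pos: [0.4187, -0.3577, 0.0079]
orientation: [0.769, -0.639, 0.001, -0.0]
force: [-0.6, 2.0, 7.8]
gripper_width: 0.642
grip_force: 64.3
```

```bash
python3 carry.py 0 .009 .08
```

```text
[ 0.4187 -0.3577  0.0079 -2.958 ] 54.788024571994754 64.28453296422958
18
[[0.0,0.0,-24.0,0.0],[0.0,0.0,-24.1,0.0],[0.0,0.0,-24.0,0.0],[-36.6,-9.7,0.0,-0.01],[-36.4,-10.0,0.0,-0.01],[-36.4,-10.4,0.0,-0.01],[-36.2,-10.8,0.0,-0.011],[-36.1,-11.2,0.0,-0.01],[-36.0,-11.5,0.0,-0.011],[-35.9,-11.9,0.0,-0.01],[-35.8,-12.3,0.0,-0.011],[-35.6,-12.7,0.0,-0.01]]
[[-35.5,-13.0,0.0,-0.011],[-35.3,-13.4,0.0,-0.01],[-35.3,-13.8,0.0,-0.011],[0.0,0.0,21.0,0.0],[0.0,0.0,21.0,0.0],[0.0,0.0,21.0,0.0]]
```

servo_tool(
  steps=[
    [0,0,-24,0],
    [0,0,-24.1,0],
    [0,0,-24,0],
    [-36.6,-9.7,0,-0.01],
    [-36.4,-10,0,-0.01],
    [-36.4,-10.4,0,-0.01],
    [-36.2,-10.8,0,-0.011],
    [-36.1,-11.2,0,-0.01],
    [-36,-11.5,0,-0.011],
    [-35.9,-11.9,0,-0.01],
    [-35.8,-12.3,0,-0.011],
    [-35.6,-12.7,0,-0.01],
  ],
)

```text
time: 12.45
tcp_pos: [0.4436, -0.0164, 0.0789]
orientation: [0.798, -0.603, 0.001, -0.0]
force: [0.3, -0.2, -1.7]
gripper_width: 0.639
grip_force: 64.0
```

servo_tool(
  steps=[
    [-35.5,-13,0,-0.011],
    [-35.3,-13.4,0,-0.01],
    [-35.3,-13.8,0,-0.011],
    [0,0,21,0],
    [0,0,21,0],
    [0,0,21,0],
    [0,0,0,0],
    [0,0,0,0],
    [0,0,0,0],
  ],
)

```text
time: 13.35
tcp_pos: [0.4522, 0.0953, 0.0157]
orientation: [0.807, -0.59, 0.0, -0.0]
force: [0.2, 0.1, -0.9]
gripper_width: 0.638
grip_force: 67.6
```

```bash
python3 chk.py 0 .0095
```

```text
[ 0.4522  0.0953  0.0157 -2.8332] 17.67006945686188 54.50014456331363 67.60896977037191 [ 0.18104551  0.08253196 -0.88736827]
2
[[0.4,-0.2,3.1,0.0],[0.4,-0.2,3.1,0.0]]
```

servo_tool(
  steps=[
    [0.3,-0.1,3.1,0],
    [0.2,-0.1,3.1,0],
    [0,0,0.5,0],
    [0,0,0,0],
  ],
)

```text
time: 13.75
tcp_pos: [0.4534, 0.0945, 0.0119]
orientation: [0.807, -0.59, 0.001, -0.001]
force: [-10.2, -7.8, 29.9]
gripper_width: 0.641
grip_force: 71.8
```

servo_tool(
  steps=[
    [0,0,0,0],
    [0,0,0,0],
    [0,0,0,0],
    [0,0,-20,0],
    [0,0,-40,0],
    [0,0,-40,0],
    [0,0,0,0],
    [0,0,0,0],
  ],
  gripper=72,
)

```text
time: 14.55
tcp_pos: [0.4529, 0.095, 0.1089]
orientation: [0.807, -0.59, 0.0, -0.001]
force: [-0.2, -0.2, -0.0]
gripper_width: 0.84
grip_force: 0.0
```

```bash
python3 - <<'E'
from h import *; from plan import *
im=grab('wrist','w5'); c=T('wrist'); cv2.imwrite('pics/w5c.png',cv2.resize(im[150:330,240:420,::-1],None,fx=3.2,fy=3.2,interpolation=cv2.INTER_CUBIC))
np.savez('w5',K=c[0],E=c[1])
st,_,_=now(); d=np.radians; show(plan(st,[[.455,-.23,.12,d(190),42],[.582,-.369,.10,d(185.5),42]]))
E
```

```text
13
[[38.8,12.0,-1.5,0.017],[39.0,11.3,-1.5,0.017],[39.2,10.7,-1.5,0.017],[39.3,10.0,-1.6,0.017],[39.5,9.3,-1.5,0.016],[39.7,8.7,-1.6,0.017],[39.8,8.0,-1.5,0.016],[39.9,7.4,-1.6,0.017],[31.8,-20.2,4.0,0.016],[31.5,-20.7,4.0,0.016],[31.1,-21.2,4.0,0.016],[30.8,-21.7,4.0,0.015]]
[[30.5,-22.1,4.0,0.016]]
```

View pics/w5c.png

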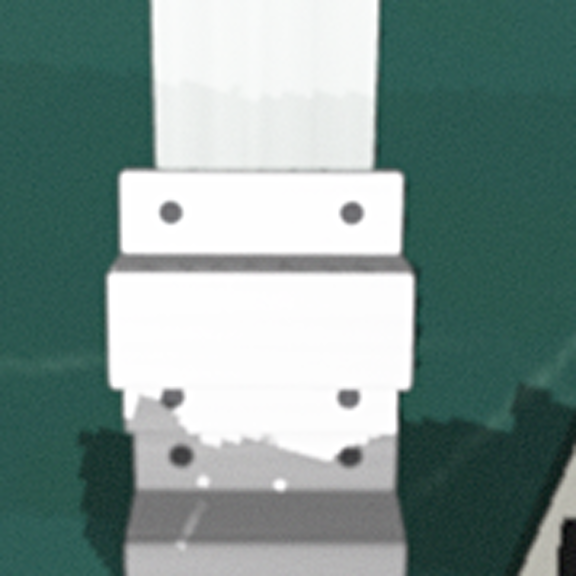

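Block 2 stands flat against block 1, about 1 mm left of the strip's centre line, which is acceptable. I move the aim slightly for the next one and fetch the third crown-up block.

```bash
python3 - <<'E'
from h import *
ca=np.radians(17.66); C=np.array([.4528,.0947]); ex=np.array([np.cos(ca),np.sin(ca)]); ey=np.array([-ex[1],ex[0]])
for n,uv,z in [('brim2 front',(322,150+170/3.2),.01),('crown2 rear top',(322,150+388/3.2),.033),('crown1 front top',(322,150+543/3.2),.033),('seam',(322,150+434/3.2),.01)]:
    q=ray('wrist',uv,z)[:2]-C; print(n,(q@ex*1e3).round(1),(q@ey*1e3).round(1))
E
sed -i 's/\[.4528,.0947\]/[.4525,.0946]/' carry.py chk.py
```

```text
brim2 front 0.1 -25.7
crown2 rear top 0.1 10.9
crown1 front top 0.0 44.1
seam -0.0 31.4
```

servo_tool(
  steps=[
    [38.8,12.0,-1.5,0.017],
    [39.0,11.3,-1.5,0.017],
    [39.2,10.7,-1.5,0.017],
    [39.3,10.0,-1.6,0.017],
    [39.5,9.3,-1.5,0.016],
    [39.7,8.7,-1.6,0.017],
    [39.8,8.0,-1.5,0.016],
    [39.9,7.4,-1.6,0.017],
    [31.8,-20.2,4.0,0.016],
    [31.5,-20.7,4.0,0.016],
    [31.1,-21.2,4.0,0.016],
    [30.8,-21.7,4.0,0.015],
  ],
)

```text
time: 15.8
tcp_pos: [0.5569, -0.3421, 0.1022]
orientation: [0.745, -0.667, -0.001, 0.0]
force: [0.1, 0.3, 0.6]
gripper_width: 0.841
grip_force: 0.0
```

servo_tool(
  steps=[
    [30.5,-22.1,4,0.016],
    [0,0,0,0],
    [0,0,0,0],
    [0,0,0,0],
  ],
)

```text
time: 16.2
tcp_pos: [0.5814, -0.3684, 0.0999]
orientation: [0.74, -0.672, -0.001, 0.0]
force: [-0.6, 0.3, 1.3]
gripper_width: 0.844
grip_force: 0.0
```

```bash
python3 look.py up .582 -.369 5 .006;python3 - <<'E'
from h import *
im=grab('wrist'); s=segm(im)
for r in s[170:310:6,220:440:4]: print(''.join('#' if v>127 else '.' for v in r))
E
```

```text
fit [ 0.5842 -0.3694] 8.7 0.017
5
[[0.7,-1.2,20.4,-0.028],[0.6,-1.2,20.4,-0.028],[0.0,0.0,18.0,0.0],[0.0,0.0,18.0,0.0],[0.0,0.0,18.0,0.0]]
.......................................################
....................................................###
...................................................##..
...................................................####
...................................................####
..............######################...............###.
.............#######################................###
#............#######################................###
#.............######################................###
##............#######################..............####
##............#######################...............##.
.#...........########################..................
###..........########################..................
###..........#########################.................
.............#########################.................
.............#########################.................
.............#########################.................
..............#######################..................
...............######################..................
.......................................................
.......................................................
.......................................................
.......................................................
.......................................................
```

servo_tool(
  steps=[
    [0.7,-1.2,20.4,-0.028],
    [0.6,-1.2,20.4,-0.028],
    [0,0,18,0],
    [0,0,18,0],
    [0,0,18,0],
    [0,0,0,0],
    [0,0,0,0],
  ],
)

```text
time: 17.0
tcp_pos: [0.5846, -0.3698, 0.0071]
orientation: [0.759, -0.651, 0.0, -0.0]
force: [-0.2, 0.3, 1.0]
gripper_width: 0.841
grip_force: 0.0
```

servo_tool(
  steps=[
    [0,0,0,0],
    [0,0,0,0],
    [0,0,0,0],
    [0,0,0,0],
    [0,0,0,0],
  ],
  gripper=40,
)

```text
time: 17.5
tcp_pos: [0.5855, -0.3705, 0.0083]
orientation: [0.759, -0.652, 0.001, -0.0]
force: [-0.9, 0.6, 6.8]
gripper_width: 0.636
grip_force: 64.9
```

```bash
sed -i "s/\[t\[0\],t\[1\],lz,A,40\]/*([[.465,-.22,lz,st[3]+.5*((A-st[3]+np.pi)%(2*np.pi)-np.pi),40]] if st[0]>.5 else []),&/" carry.py; python3 carry.py -55 .010 .08
```

```text
[ 0.5855 -0.3705  0.0083 -2.9901] 54.35244461011569 64.93356563150883
18
[[0.0,0.0,-23.9,0.0],[0.0,0.0,-23.9,0.0],[0.0,0.0,-23.9,0.0],[-33.4,19.3,0.0,-0.016],[-33.7,18.7,0.0,-0.016],[-34.0,18.2,0.0,-0.015],[-34.3,17.7,0.0,-0.016],[-34.5,17.2,0.0,-0.015],[-36.3,-9.1,0.0,-0.011],[-36.2,-9.5,0.0,-0.011],[-36.1,-9.9,0.0,-0.011],[-36.0,-10.3,0.0,-0.011]]
[[-35.9,-10.7,0.0,-0.012],[-35.8,-11.1,0.0,-0.011],[-35.8,-11.6,0.0,-0.012],[0.0,0.0,20.7,0.0],[0.0,0.0,20.6,0.0],[0.0,0.0,20.7,0.0]]
```

servo_tool(
  steps=[
    [0,0,-23.9,0],
    [0,0,-23.9,0],
    [0,0,-23.9,0],
    [-33.4,19.3,0,-0.016],
    [-33.7,18.7,0,-0.016],
    [-34,18.2,0,-0.015],
    [-34.3,17.7,0,-0.016],
    [-34.5,17.2,0,-0.015],
    [-36.3,-9.1,0,-0.011],
    [-36.2,-9.5,0,-0.011],
    [-36.1,-9.9,0,-0.011],
    [-36,-10.3,0,-0.011],
  ],
)

```text
time: 18.7
tcp_pos: [0.4666, -0.0685, 0.0786]
orientation: [0.797, -0.604, 0.001, -0.0]
force: [-0.3, -0.0, -1.9]
gripper_width: 0.639
grip_force: 64.2
```

servo_tool(
  steps=[
    [-35.9,-10.7,0,-0.012],
    [-35.8,-11.1,0,-0.011],
    [-35.8,-11.6,0,-0.012],
    [0,0,15,0],
    [0,0,15,0],
    [0,0,15,0],
    [0,0,0,0],
    [0,0,0,0],
    [0,0,0,0],
  ],
)

```text
time: 19.6
tcp_pos: [0.4688, 0.0421, 0.0334]
orientation: [0.807, -0.591, 0.0, -0.0]
force: [0.9, -0.2, -1.3]
gripper_width: 0.637
grip_force: 64.1
```

```bash
python3 chk.py -55 .018; python3 -c "
from h import *
im=grab('wrist','w6')"
```

```text
[ 0.4688  0.0421  0.0334 -2.8342] 17.61016516034067 54.42009613306469 64.10788435488939 [ 0.8524891  -0.24141747 -1.32778578]
4
[[0.0,-0.1,3.8,0.0],[0.0,-0.1,3.9,0.0],[0.0,-0.1,3.8,0.0],[0.1,-0.1,3.9,-0.001]]
```

servo_tool(
  steps=[
    [0,-0.2,8,0],
    [0,-0.2,8,0],
    [0,0,4,0],
    [0,0,2,0],
    [0,0,0,0],
  ],
)

```text
time: 20.15
tcp_pos: [0.4684, 0.0428, 0.0112]
orientation: [0.807, -0.59, -0.0, 0.0]
force: [-5.2, -0.6, 9.3]
gripper_width: 0.643
grip_force: 65.4
```

servo_tool(
  steps=[
    [0,0,0,0],
    [0,0,0,0],
    [0,0,0,0],
    [0,0,-20,0],
    [0,0,-40,0],
    [0,0,-40,0],
    [0,0,0,0],
    [0,0,0,0],
  ],
  gripper=72,
)

```text
time: 20.95
tcp_pos: [0.4694, 0.0429, 0.1113]
orientation: [0.807, -0.59, 0.001, -0.001]
force: [-0.2, -1.0, -0.5]
gripper_width: 0.84
grip_force: 0.0
```

```bash
python3 - <<'E'
from h import *; from plan import *
im=grab('wrist','w7'); cv2.imwrite('pics/w7c.png',cv2.resize(im[160:440,220:420,::-1],None,fx=2.1,fy=2.1,interpolation=cv2.INTER_CUBIC))
st,_,_=now(); d=np.radians; show(plan(st,[[.46,-.16,.12,d(182),42],[.559,-.258,.10,d(179),42]]))
E
```

```text
9
[[38.1,14.0,-2.0,0.055],[38.8,11.9,-2.0,0.055],[39.4,9.7,-2.0,0.054],[39.9,7.5,-1.9,0.055],[40.3,5.3,-2.0,0.054],[25.4,-23.9,5.0,0.013],[25.0,-24.2,5.0,0.013],[24.7,-24.5,5.0,0.013],[24.5,-24.8,5.0,0.014]]
```

View pics/w7c.png

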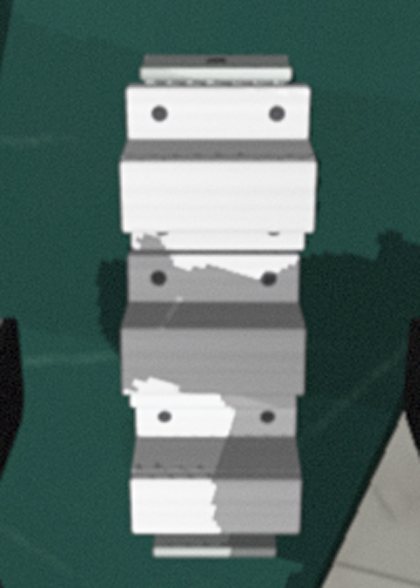

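All three crown-up blocks stand flat side by side, and all are within about 1 mm of centre. I measure the crown gaps and go to the first crown-down block, keeping clear of the trays.

```bash
python3 - <<'E'
from h import *
ca=np.radians(17.66); C=np.array([.4525,.0946]); ex=np.array([np.cos(ca),np.sin(ca)]); ey=np.array([-ex[1],ex[0]])
for n,v,z in [('wall3 out top',56,.02),('c3 front',159,.033),('c3 rear',232,.033),('c2 front',328,.033),('c2 rear',394,.033),('c1 front',478,.033),('c1 rear',533,.033)]:
    q=ray('wrist',(220+216/2.1,160+v/2.1),z)[:2]-C; print(n,(q@ey*1e3).round(1))
E
```

```text
wall3 out top -92.2
c3 front -65.5
c3 rear -43.2
c2 front -11.6
c2 rear 11.6
c1 front 43.4
c1 rear 65.6
```

servo_tool(
  steps=[
    [38.1,14.0,-2.0,0.055],
    [38.8,11.9,-2.0,0.055],
    [39.4,9.7,-2.0,0.054],
    [39.9,7.5,-1.9,0.055],
    [40.3,5.3,-2.0,0.054],
    [25.4,-23.9,5.0,0.013],
    [25.0,-24.2,5.0,0.013],
    [24.7,-24.5,5.0,0.013],
    [24.5,-24.8,5.0,0.014],
    [0,0,0,0],
    [0,0,0,0],
    [0,0,0,0],
  ],
)

```text
time: 22.2
tcp_pos: [0.5583, -0.2574, 0.0998]
orientation: [-0.701, 0.713, 0.001, -0.0]
force: [-0.4, 0.2, 1.0]
gripper_width: 0.844
grip_force: 0.0
```

```bash
python3 look.py down .559 -.258 -1 .006;python3 - <<'E'
from h import *
im=grab('wrist'); s=segm(im)
for r in s[170:310:6,220:440:4]: print(''.join('#' if v>127 else '.' for v in r))
E
```

```text
fit [ 0.5625 -0.2576] -5.2 0.026
6
[[0.1,-2.0,20.2,0.037],[0.0,-2.0,20.2,0.037],[0.0,0.0,13.5,0.0],[0.0,0.0,13.5,0.0],[0.0,0.0,13.5,0.0],[0.0,0.0,13.5,0.0]]
.......................................................
.......................................................
.......................................................
.......................................................
.......................................................
.......................................................
.............########..................................
.............#########################.................
.............#########################.................
.............#########################.................
.............#########################.................
............##########################.................
............#########################..................
.............########################..................
.............#######################...................
............########################...................
............#########################..................
............#########################..................
............########################...................
............########################...................
............########################...................
................####################...................
.......................................................
.......................................................
```

servo_tool(
  steps=[
    [0.1,-2,20.2,0.037],
    [0,-2,20.2,0.037],
    [0,0,18,0],
    [0,0,18,0],
    [0,0,18,0],
    [0,0,0,0],
    [0,0,0,0],
  ],
)

```text
time: 23.0
tcp_pos: [0.563, -0.2579, 0.007]
orientation: [-0.674, 0.739, -0.0, 0.0]
force: [-0.3, -0.6, 0.5]
gripper_width: 0.843
grip_force: 0.0
```

servo_tool(
  steps=[
    [0,0,0,0],
    [0,0,0,0],
    [0,0,0,0],
    [0,0,0,0],
    [0,0,0,0],
  ],
  gripper=40,
)

```text
time: 23.5
tcp_pos: [0.564, -0.2586, 0.0083]
orientation: [-0.674, 0.739, -0.001, 0.001]
force: [-1.5, 0.2, 7.8]
gripper_width: 0.641
grip_force: 64.3
```

```bash
python3 carry.py 27.7 .017 .09
```

```text
[ 0.564  -0.2586  0.0083  3.0501] 54.70407411596604 64.29559350013733
18
[[0.0,0.0,-27.2,0.0],[0.0,0.0,-27.3,0.0],[0.0,0.0,-27.2,0.0],[-9.8,34.0,0.0,-0.067],[-12.1,33.3,0.0,-0.066],[-14.2,32.4,0.0,-0.067],[-37.9,-1.8,0.0,-0.022],[-37.9,-2.6,0.0,-0.022],[-37.8,-3.5,0.0,-0.022],[-37.7,-4.3,0.0,-0.022],[-37.6,-5.1,0.0,-0.022],[-37.5,-5.9,0.0,-0.022]]
[[-37.4,-6.8,0.0,-0.023],[-37.2,-7.6,0.0,-0.022],[-36.9,-8.4,0.0,-0.023],[0.0,0.0,21.7,0.0],[0.0,0.0,21.6,0.0],[0.0,0.0,21.7,0.0]]
```

servo_tool(
  steps=[
    [0,0,-27.2,0],
    [0,0,-27.3,0],
    [0,0,-27.2,0],
    [-9.8,34,0,-0.067],
    [-12.1,33.3,0,-0.066],
    [-14.2,32.4,0,-0.067],
    [-37.9,-1.8,0,-0.022],
    [-37.9,-2.6,0,-0.022],
    [-37.8,-3.5,0,-0.022],
    [-37.7,-4.3,0,-0.022],
    [-37.6,-5.1,0,-0.022],
    [-37.5,-5.9,0,-0.022],
  ],
)

```text
time: 24.7
tcp_pos: [0.4501, 0.0091, 0.0887]
orientation: [0.787, -0.617, 0.001, -0.0]
force: [0.7, -1.0, -1.9]
gripper_width: 0.638
grip_force: 64.4
```

servo_tool(
  steps=[
    [-37.4,-6.8,0,-0.022],
    [-37.2,-7.6,0,-0.022],
    [-36.9,-8.4,0,-0.023],
    [0,0,14,0],
    [0,0,14,0],
    [0,0,12,0],
    [0,0,0,0],
    [0,0,0,0],
    [0,0,0,0],
  ],
)

```text
time: 25.6
tcp_pos: [0.4437, 0.1207, 0.0484]
orientation: [0.807, -0.591, 0.0, -0.0]
force: [0.7, 0.1, -1.3]
gripper_width: 0.636
grip_force: 64.3
```

```bash
python3 chk.py 27.7 .030
```

```text
[ 0.4437  0.1207  0.0484 -2.8355] 17.538820024302993 54.284153409292685 64.3088386952877 [ 0.72878792  0.12787438 -1.31439091]
4
[[0.0,-0.1,4.6,-0.001],[-0.1,-0.1,4.6,0.0],[0.0,-0.1,4.6,-0.001],[-0.1,-0.1,4.6,0.0]]
```

servo_tool(
  steps=[
    [0,-0.2,10,-0.001],
    [0,-0.2,10,-0.001],
    [0,0,6,0],
    [0,0,2,0],
    [0,0,1.5,0],
    [0,0,0,0],
  ],
)

```text
time: 26.2
tcp_pos: [0.4435, 0.1213, 0.0183]
orientation: [0.808, -0.59, -0.0, 0.0]
force: [-2.7, -0.7, 2.2]
gripper_width: 0.636
grip_force: 66.0
```

servo_tool(
  steps=[
    [0,0,0,0],
    [0,0,0,0],
    [0,0,0,0],
    [0,0,-20,0],
    [0,0,-35,0],
    [0,0,-35,0],
    [0,0,0,0],
    [0,0,0,0],
  ],
  gripper=72,
)

```text
time: 27.0
tcp_pos: [0.4442, 0.1215, 0.1088]
orientation: [0.808, -0.59, 0.0, -0.001]
force: [-0.3, 0.4, -0.5]
gripper_width: 0.841
grip_force: 0.0
```

```bash
python3 - <<'E'
from h import *; from plan import *
im=grab('wrist','w8')
st,_,_=now(); d=np.radians; show(plan(st,[[.434,-.085,.10,d(155),42]]))
E
```

```text
6
[[32.3,12.0,1.3,0.124],[33.5,7.9,1.3,0.124],[34.2,3.7,1.3,0.124],[34.4,-0.5,1.3,0.125],[34.1,-4.9,1.3,0.124],[33.3,-9.0,1.3,0.125]]
```

servo_tool(
  steps=[
    [32.3,12,1.3,0.124],
    [33.5,7.9,1.3,0.124],
    [34.2,3.7,1.3,0.124],
    [34.4,-0.5,1.3,0.125],
    [34.1,-4.9,1.3,0.124],
    [33.3,-9,1.3,0.125],
    [0,0,0,0],
    [0,0,0,0],
    [0,0,0,0],
  ],
)

```text
time: 27.95
tcp_pos: [0.4337, -0.0844, 0.0998]
orientation: [-0.538, 0.843, 0.001, -0.0]
force: [0.0, 0.4, 0.1]
gripper_width: 0.842
grip_force: 0.0
```

```bash
python3 look.py down .434 -.085 -25 .008;python3 - <<'E'
from h import *
im=grab('wrist','w9'); s=segm(im)
a=cv2.imread('pics/w8.png')[150:420,220:420]; cv2.imwrite('pics/w89.png',np.hstack([cv2.resize(a,(400,540)),cv2.resize(im[150:360,210:410,::-1],(400,420))if 0 else cv2.resize(im[150:420,220:420,::-1],(400,540))]))
E
```

```text
fit [ 0.4359 -0.0851] -23.6 0.062
5
[[0.0,-1.1,20.0,-0.011],[0.1,-1.1,20.0,-0.012],[0.0,0.0,17.3,0.0],[0.0,0.0,17.4,0.0],[0.0,0.0,17.3,0.0]]
```

View pics/w89.png

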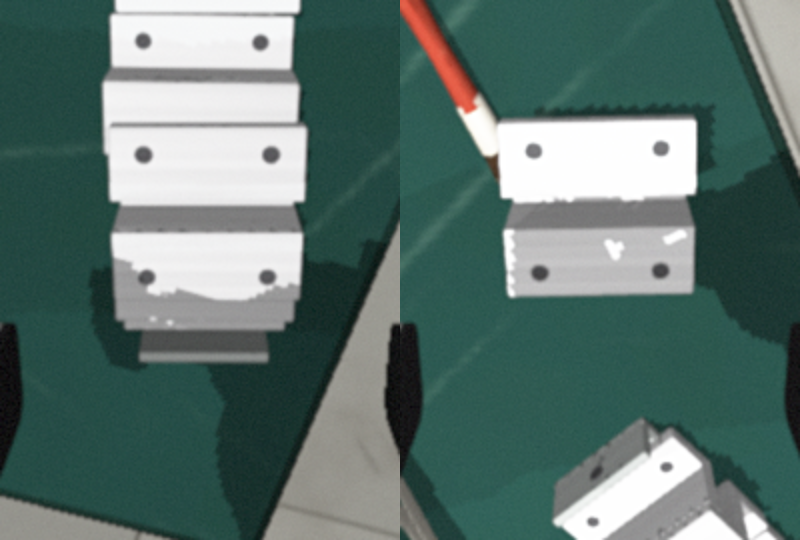

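The left half shows the first crown-down block fully nested. The right half shows the second at (600,205), with the brush tip at (492,175) beside its end. I grip at TCP 9 mm so the tips pass above the brush.

servo_tool(
  steps=[
    [0,-1.1,20,-0.012],
    [0,-1.1,20,-0.012],
    [0,0,17,0],
    [0,0,17,0],
    [0,0,17,0],
    [0,0,0,0],
    [0,0,0,0],
  ],
)

```text
time: 28.75
tcp_pos: [0.4361, -0.0853, 0.0098]
orientation: [-0.548, 0.837, 0.0, -0.0]
force: [0.6, -0.3, 1.2]
gripper_width: 0.844
grip_force: 0.0
```

servo_tool(
  steps=[
    [0,0,0,0],
    [0,0,0,0],
    [0,0,0,0],
    [0,0,0,0],
    [0,0,0,0],
  ],
  gripper=40,
)

```text
time: 29.25
tcp_pos: [0.437, -0.0858, 0.0111]
orientation: [-0.547, 0.837, -0.001, 0.001]
force: [-1.2, 1.9, 7.9]
gripper_width: 0.634
grip_force: 63.9
```

```bash
python3 carry.py -27.7 .042 .09
```

```text
[ 0.437  -0.0858  0.0111  2.7293] 54.12283144542014 63.882997781038284
11
[[0.0,0.0,-26.3,0.0],[0.0,0.0,-26.3,0.0],[0.0,0.0,-26.3,0.0],[-25.1,6.6,0.0,-0.12],[-25.7,3.6,0.0,-0.12],[-26.0,0.5,0.0,-0.12],[-25.9,-2.6,0.0,-0.12],[-25.3,-5.7,0.0,-0.12],[-24.5,-8.8,0.0,-0.121],[0.0,0.0,20.0,0.0],[0.0,0.0,20.0,0.0]]
```

servo_tool(
  steps=[
    [0,0,-26.3,0],
    [0,0,-26.3,0],
    [0,0,-26.3,0],
    [-25.1,6.6,0,-0.12],
    [-25.7,3.6,0,-0.12],
    [-26,0.5,0,-0.12],
    [-25.9,-2.6,0,-0.12],
    [-25.3,-5.7,0,-0.12],
    [-24.5,-8.8,0,-0.121],
    [0,0,18,0],
    [0,0,18,0],
    [0,0,0,0],
  ],
)

```text
time: 30.45
tcp_pos: [0.4589, 0.0682, 0.0508]
orientation: [0.807, -0.59, -0.001, 0.001]
force: [-0.7, 0.3, -1.3]
gripper_width: 0.635
grip_force: 64.0
```

servo_tool(
  steps=[
    [0,0,0,0],
    [0,0,0,0],
  ],
)

```text
time: 30.65
tcp_pos: [0.4607, 0.0681, 0.0537]
orientation: [0.807, -0.59, 0.001, -0.001]
force: [-0.1, -0.2, -0.7]
gripper_width: 0.638
grip_force: 64.0
```

```bash
python3 chk.py -27.7 .050
```

```text
[ 0.4607  0.0681  0.0537 -2.8335] 17.650878516921807 54.494811092217525 64.0318514406681 [-0.14018616 -0.20325776 -0.70686382]
1
[[-0.1,-0.3,3.7,0.0]]
```

Contact is expected at TCP z of about 0.021.

servo_tool(
  steps=[
    [0,-0.2,10,0],
    [0,0,10,0],
    [0,0,8,0],
    [0,0,3,0],
    [0,0,1.7,0],
    [0,0,0,0],
  ],
)

```text
time: 31.25
tcp_pos: [0.4597, 0.0681, 0.0211]
orientation: [0.807, -0.59, -0.0, 0.0]
force: [-11.0, -2.1, 17.8]
gripper_width: 0.632
grip_force: 66.0
```

servo_tool(
  steps=[
    [0,0,0,0],
    [0,0,0,0],
    [0,0,0,0],
    [0,0,-20,0],
    [0,0,-40,0],
    [0,0,-40,0],
    [0,0,-20,0],
    [0,0,0,0],
    [0,0,0,0],
  ],
  gripper=72,
)

```text
time: 32.15
tcp_pos: [0.4604, 0.0682, 0.1394]
orientation: [0.807, -0.59, 0.0, -0.0]
force: [0.2, -0.3, 0.3]
gripper_width: 0.84
grip_force: 0.0
```

```bash
python3 - <<'E'
from h import *
im=grab('wrist'); t=grab('side','side1')
cv2.imwrite('pics/end.png',np.hstack([cv2.resize(im[120:420,220:420,::-1],(400,600)),cv2.resize(t[300:450,260:360,::-1],(400,600))]))
E
```

```text
(no output)
```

View pics/end.png

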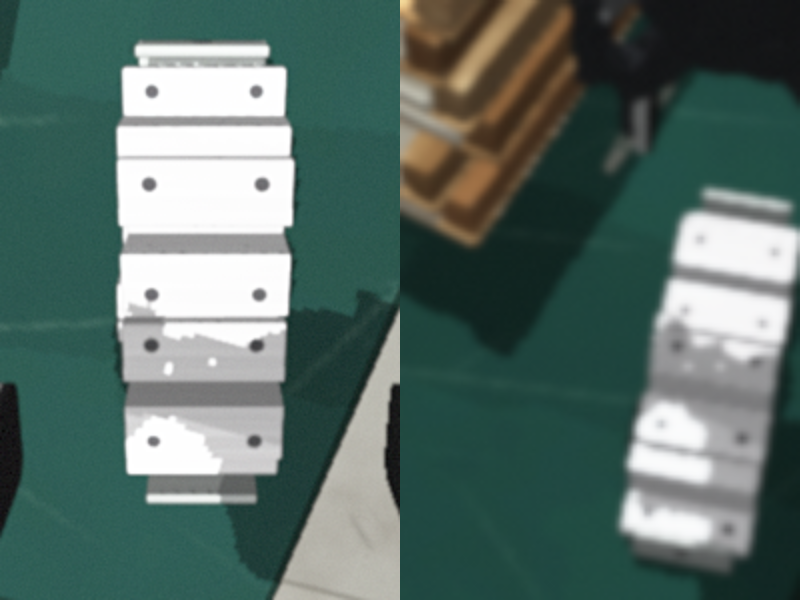

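Both crown-down blocks sit level and nested, brims side by side. All five are square and centred to about 1 mm, and the gripper is clear, so I hand it in.

```bash
python3 -c "
from workcell import finish_job; print(finish_job())"
```

```text
the job is handed in; nothing more can be done
None
```

All five blocks are packed in the cradle, three crown up and two nested crown down, each square and within about 1 mm of centre; the job was handed in at about 32 s of the 72 s allowed, and I did not do a separate final check that the brush and other things had not moved.

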